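# Sweep the brass gas caps into the wash basket

## Robot

A 7-joint arm with a two-finger parallel gripper is mounted at the origin on the work surface. World frame = base frame: x ahead of the robot, y to its left, z up, the work surface at z = 0. Lengths are in m, angles in rad, forces in N, time in s.
With the tool pointing down it reaches from about 0.425 to 0.875 m from the base axis. Payload 9.9 kg.
Tool frame: the origin (TCP) lies at the very end of the fingers, on their centre line; the grasp point (between the pads) lies 19 mm behind it; z points along the fingers, y is the line along which they close (so a half turn about z gives the same grasp; the last joint's range is limited). The gripper opens to 85 mm and grips with 20 to 120 N. Pads are 22 mm wide; open, the fingers measure 114 mm over their backs; the gripper's body (76 mm by 85 mm) begins 54 mm behind the grasp point. The pads swing forward as they close: fully open they stand 13 mm farther back than shut.
Start: joints at [-1.259, 0.576, 0.025, 1.437, -0.015, 1.129, -0.057], TCP at [0.26, 0.623, 0.231] pointing down, gripper open.
Joint ranges: [-2.76, 2.76], [-0.34, 2.15], [-1.52, 1.57], [0.19, 2.46], [-1.09, 4.23], [0.17, 1.99], [-2.82, 2.82]. Speed limits (rad/s): [2.22, 2.22, 3.01, 3.01, 3.14, 3.14, 3.14].

## Interface

Orientations are given as a unit quaternion [w, x, y, z].
In Python, from station import manip gives the robot as it stands.
- The arm moves only by the tool drive_tool, never from a script. Its arguments are lists of equal length, an entry for each row: "grip": the closure, from 0 (fully open) to 1 (shut); "delta_pos": the shift along the tool's x, y, z in m, a list of three; "roll": the turn about the tool's z in rad. A call has 1 to 20 rows; each row shifts and turns the commanded pose from where the row before left it, along the tool's axes as they then stand; what a row does not reach is not made up. A row lasts 1/10 s, in which the tool goes at most 50 mm and 8.59 degrees, less where a joint would pass 70% of its speed; a pose out of reach is approached as far as the arm can. A call is refused whole if a number of a shift passes 0.05 or a number of a turn 0.15, either way. A call with a gripper value outside its range is refused whole. The fingers move at their own pace and stop on an object; the grip force is fixed at half the most. Time passes only in rows, so rows that do not move let the fingers close. It gives the time, the measured TCP pose, the force, the opening and the grip force at its end, in the units of the state.
- manip.sense(): the state, without advancing time (a new reading comes with each control period).
- manip.get_image(name): name is "scene" or "top" or "wrist"; returns a dict with "img" (420x560x3 uint8, blue, green, red), "depth" (420x560 float32, m along the optical axis (not along the pixel's ray), 0 where there is no reading), "fx", "fy", "cx", "cy" (pixels), "rvec" (rotation vector, rad) and "tvec" (3), from world to camera coordinates, as OpenCV has them. Camera axes: x right, y down, z forward; pixel columns grow to the right and rows downward; lengths in m; the calibration is good to about 2 mm. A picture is of the moment at which its call begins.
- manip.job_done(): hands the job in; it is judged then, once.
Trained networks look in the newest picture that a camera, given by its name, has taken for a name from the list of things; names that differ only in an ending like _2 or _b are one class to them, and where a whole thing is asked for, a point or a joint stands for the part that bears it (a point fixed in the world has none). Each returns a list of dicts, best first, with "p" (0 to 1); they miss things now and then, are a little off and sometimes report something else, mostly with a low value. They report only what shows in the picture. A call takes as long as a camera call.
- manip.trace(camera, name): "pixels" (420x560 bool, what is visible of it) and "location" ([column, row] in pixels, amid what is visible of it).
The state is a dict: "t": time; "joint_pos": joint angles; "qd": joint speeds; "effort": joint torques, N m; "ee_pos": TCP position; "orientation": TCP orientation; "wrist_force": force on the tool from outside, world axes, zero at the start; "ft_torque": the same for the moment, N m; "gripper_width": opening from 0.0 (shut) to 1.0 (fully open); "finger_force": force on a finger pad.
Only numpy, scipy, OpenCV 4.12 (cv2) and the standard library are available. Lean on these libraries where they do the work, as an engineer would, in place of code of your own. Each camera call takes 0.05 s, during which the arm holds its last target. There are 200 camera calls.

## Task

The three brass gas-line caps on the light-blue sorting tray are due for the ultrasonic bath: with your fingertips, push them over the deck and out through the gate of the spout, one after another, so that each drops into the steel wash basket standing under it. Leave the two black plastic caps on the tray. Do not pinch or lift any cap, and do not shift the basket or anything else on the bench.

Things in the scene. Friction and masses are not known exactly. Their poses are not given: they have to be found in the camera images.
- tray: Fixed sorting tray: light-blue deck, thin aluminium walls, four feet. Origin: on the bench under the deck; x points out through spout and gate, y to the left of that, z up. The deck is flat, its top 52 mm above the bench; the walls are 4 mm thick and 18 mm tall above the deck. Clear deck in this frame: x -118 to +35 mm, y -140 to +140 mm; beyond x = +35 mm only the spout is open.
- mouth (a point): Middle of the spout's wide mouth, on the deck, at x = 35 mm of the tray, axes as the tray's. The mouth is 124 mm wide; left and right of it a front wall closes the deck. From its sides the spout's two walls run inward at about 45 degrees to the gate.
- gate (a point): Middle of the gate at the spout's narrow end, on the deck's open edge (x = 80 mm of the tray, 52 mm above the bench), axes as the tray's. The gate is 36 mm wide between two round posts of 8 mm diameter, 18 mm tall, centred 4 mm inside the edge. The deck ends here: a cap tips over the edge and falls once its centre has passed it.
- brass_cap1: Brass cap, knurled, about 22 g, 22 mm in diameter and 11 mm tall, lying flat on the tray deck like a thick disc. Origin: centre of its underside; z up.
- brass_cap2: Brass cap, as the first: 22 mm in diameter and 11 mm tall, lying flat on the tray deck like a thick disc. Origin: centre of its underside; z up.
- brass_cap3: Brass cap, as the first: 22 mm in diameter and 11 mm tall, lying flat on the tray deck like a thick disc. Origin: centre of its underside; z up.
- black_cap1: Black plastic cap, about 12 g, 22 mm in diameter and 11 mm tall, lying flat on the tray deck like a thick disc. Origin: centre of its underside; z up.
- black_cap2: Black plastic cap, as the other: 22 mm in diameter and 11 mm tall, lying flat on the tray deck like a thick disc. Origin: centre of its underside; z up.
- basket: Loose steel wash basket, open on top, 96 mm (x) by 92 mm (y) by 38 mm tall, walls and floor 3 mm, 0.3 kg. It stands on the bench, its near part under the end of the spout, 10 mm below the deck plate. Origin: centre of its underside; x points away from the tray, z up.
- bottle_blue: Amber glass bottle with a blue cap, 56 mm diameter, 115 mm tall, left of the tray. Origin: centre of its underside.
- bottle_red: Amber glass bottle with a red cap, 44 mm diameter, 85 mm tall, left of the tray. Origin: centre of its underside.
- beaker: Glass beaker, 66 mm diameter, 85 mm tall, right of the tray. Origin: centre of its underside.
- wrench: Steel wrench, 150 mm long, lying on the bench right of the tray. Origin: about the middle of its underside.
- marker: Orange marker pen with a black cap, 130 mm long, lying on the bench right of the tray. Origin: its middle, on the underside.

How it is judged:
On the way, in this order (a step that is already met when the one before it is completed fails the run):
1. a first brass cap lies in the basket (((x of brass_cap1 in the frame of basket between -0.045 and 0.045 m and y of brass_cap1 in the frame of basket between -0.043 and 0.043 m and z of brass_cap1 in the frame of basket between -0.002 and 0.037 m) or (x of brass_cap2 in the frame of basket between -0.045 and 0.045 m and y of brass_cap2 in the frame of basket between -0.043 and 0.043 m and z of brass_cap2 in the frame of basket between -0.002 and 0.037 m) or (x of brass_cap3 in the frame of basket between -0.045 and 0.045 m and y of brass_cap3 in the frame of basket between -0.043 and 0.043 m and z of brass_cap3 in the frame of basket between -0.002 and 0.037 m))), for 0.2 s.
2. a second brass cap lies in the basket ((((x of brass_cap1 in the frame of basket between -0.045 and 0.045 m and y of brass_cap1 in the frame of basket between -0.043 and 0.043 m and z of brass_cap1 in the frame of basket between -0.002 and 0.037 m) and (x of brass_cap2 in the frame of basket between -0.045 and 0.045 m and y of brass_cap2 in the frame of basket between -0.043 and 0.043 m and z of brass_cap2 in the frame of basket between -0.002 and 0.037 m)) or ((x of brass_cap1 in the frame of basket between -0.045 and 0.045 m and y of brass_cap1 in the frame of basket between -0.043 and 0.043 m and z of brass_cap1 in the frame of basket between -0.002 and 0.037 m) and (x of brass_cap3 in the frame of basket between -0.045 and 0.045 m and y of brass_cap3 in the frame of basket between -0.043 and 0.043 m and z of brass_cap3 in the frame of basket between -0.002 and 0.037 m)) or ((x of brass_cap2 in the frame of basket between -0.045 and 0.045 m and y of brass_cap2 in the frame of basket between -0.043 and 0.043 m and z of brass_cap2 in the frame of basket between -0.002 and 0.037 m) and (x of brass_cap3 in the frame of basket between -0.045 and 0.045 m and y of brass_cap3 in the frame of basket between -0.043 and 0.043 m and z of brass_cap3 in the frame of basket between -0.002 and 0.037 m)))), for 0.2 s.
3. all three brass caps lie in the basket (x of brass_cap1 in the frame of basket between -0.045 and 0.045 m and y of brass_cap1 in the frame of basket between -0.043 and 0.043 m and z of brass_cap1 in the frame of basket between -0.002 and 0.037 m and x of brass_cap2 in the frame of basket between -0.045 and 0.045 m and y of brass_cap2 in the frame of basket between -0.043 and 0.043 m and z of brass_cap2 in the frame of basket between -0.002 and 0.037 m and x of brass_cap3 in the frame of basket between -0.045 and 0.045 m and y of brass_cap3 in the frame of basket between -0.043 and 0.043 m and z of brass_cap3 in the frame of basket between -0.002 and 0.037 m), for 0.2 s.
At the end, for the whole second after the job is handed in: All three brass caps are inside the wash basket (below its rim, between its walls) and at rest, having gone in one at a time; both black caps rest on the tray deck, inside the gate (all of step 3 and x of black_cap1 in the frame of tray between -0.118 and 0.072 m and y of black_cap1 in the frame of tray between -0.14 and 0.14 m and z of black_cap1 in the frame of tray between 0.048 and 0.066 m and x of black_cap2 in the frame of tray between -0.118 and 0.072 m and y of black_cap2 in the frame of tray between -0.14 and 0.14 m and z of black_cap2 in the frame of tray between 0.048 and 0.066 m and linear speed of each of brass_cap1, brass_cap2, brass_cap3, black_cap1, black_cap2 below 0.02 m/s); the robot touches nothing.
It fails at once if a cap is lifted more than 15 mm off the deck (height (world z) of any of brass_cap1, brass_cap2, brass_cap3, black_cap1, black_cap2 above 0.067 m).
It fails at once if a cap is pinched or pressed hard by the fingers (over 15 N) (contact force between the fingers and brass_cap1 above 15 N or contact force between the fingers and brass_cap2 above 15 N or contact force between the fingers and brass_cap3 above 15 N or contact force between the fingers and black_cap1 above 15 N or contact force between the fingers and black_cap2 above 15 N).
It fails at once if the basket, a bottle, the beaker, the wrench or the marker is shifted more than 25 mm (distance of any of basket, bottle_blue, bottle_red, beaker, wrench, marker from where it was at the start of the episode above 0.025 m).
It also fails if it takes over 64 s, if anything falls off the work surface, if the arm or the gripper's body presses on something with over 40 N, if the wrist force passes 120 N, or if a joint passes its speed limit or range.

## Working session

There is one attempt and no reset: what is moved stays moved. The work goes in short steps, Python scripts to look and compute and a tool call to move; the robot and the scene stay as the last step left them, time stands still between calls to the robot, and variables do not carry over. Pictures are saved under pics/ and viewed, at most 10 in all, crops included, and the job is handed in when it is done.

Besides the shell and the picture viewer there is one more tool, called after "Emit:" as name(argument=value, ...), one argument or row to a line, values as JSON. drive_tool: Moves the arm, as the interface text tells. Its arguments: {"type":"object","properties":{"grip":{"type":"array"},"delta_pos":{"type":"array"},"roll":{"type":"array"}},"required":["grip","delta_pos","roll"]}

```bash
mkdir -p pics; cat > h.py <<'E'
import numpy as np, cv2
from station import manip
def proj(im,P):
    p,_=cv2.projectPoints(np.float64(P).reshape(-1,3),np.float64(im["rvec"]),np.float64(im["tvec"]),np.array([[im["fx"],0,im["cx"]],[0,im["fy"],im["cy"]],[0,0,1.]]),None)
    return p.reshape(-1,2)
def onplane(im,uv,z):
    R,_=cv2.Rodrigues(np.float64(im["rvec"])); t=np.float64(im["tvec"]).ravel()
    c=-R.T@t; d=R.T@np.array([(uv[0]-im["cx"])/im["fx"],(uv[1]-im["cy"])/im["fy"],1.])
    return c+d*(z-c[2])/d[2]
E
python3 - <<'E'
from h import *
im=manip.get_image("top"); cv2.imwrite("pics/top1.png",im["img"])
s=manip.sense(); print(s["t"],s["ee_pos"],s["orientation"])
for n in ["brass_cap1","black_cap1","basket","tray"]:
    for d in manip.trace("top",n):
        z={"brass_cap1":.063,"black_cap1":.063,"basket":.038,"tray":.052}[n]
        print(n,round(d["p"],2),np.round(d["location"]),np.round(onplane(im,d["location"],z)[:2],4),d["pixels"].sum())
E
```

```text
0.05 [0.26007755 0.62241118 0.23047124] [-1.23996107e-04  1.96618276e-01  9.80479793e-01 -7.83712587e-04]
brass_cap1 0.56 [229. 198.] [0.5796 0.135 ] 62
brass_cap1 0.56 [291. 204.] [ 0.5624 -0.0191] 62
brass_cap1 0.53 [262. 222.] [0.5192 0.0541] 71
brass_cap1 0.45 [258. 217.] [0.53   0.0642] 7969
black_cap1 0.57 [279. 217.] [0.5308 0.0113] 68
black_cap1 0.38 [239. 214.] [0.5389 0.1098] 58
basket 0.71 [273. 158.] [0.6882 0.027 ] 1102
basket 0.24 [451. 272.] [ 0.3904 -0.4095] 183
tray 0.97 [259. 217.] [0.5325 0.0623] 8059
tray 0.68 [125. 171.] [0.6562 0.4054] 660
```

View pics/top1.png

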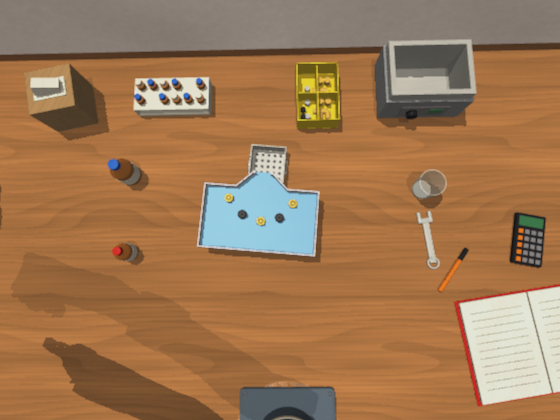

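Emit:
drive_tool(
  grip=[0.86, 0.86, 0.86, 0.86, 0.86, 0.86, 0.86, 0.86, 0.86, 0.86, 0.86, 0.86, 0.86, 0.86, 0.86, 0.86, 0.86, 0.86],
  delta_pos=[
    [-0.0335, -0.03, 0],
    [-0.0335, -0.03, 0],
    [-0.0335, -0.03, 0],
    [-0.0335, -0.03, 0],
    [-0.0335, -0.03, 0],
    [-0.0335, -0.03, 0],
    [-0.0335, -0.03, 0],
    [-0.0335, -0.03, 0],
    [-0.0335, -0.03, 0],
    [-0.0335, -0.03, 0],
    [-0.0335, -0.03, 0],
    [-0.0335, -0.03, 0],
    [-0.0335, -0.03, 0],
    [-0.0335, -0.03, 0],
    [0, 0, 0],
    [0, 0, 0],
    [0, 0, 0],
    [0, 0, 0],
  ],
  roll=[0, 0, 0, 0, 0, 0, 0, 0, 0, 0, 0, 0, 0, 0, -0.115, -0.115, -0.115, 0],
)

```text
t: 2.05
ee_pos: [0.531, 0.0542, 0.2313]
orientation: [-0.0, 0.025, 1.0, 0.0]
wrist_force: [0.6, -0.8, 0.5]
gripper_width: 0.138
finger_force: 0.0
```

```bash
python3 - <<'E'
from h import *
im=manip.get_image("wrist"); cv2.imwrite("pics/w1.png",im["img"])
s=manip.sense(); print(s["t"],s["ee_pos"],s["orientation"],s["gripper_width"])
for n in ["brass_cap1","black_cap1","basket","tray"]:
    for d in manip.trace("wrist",n):
        z={"brass_cap1":.063,"black_cap1":.063,"basket":.038,"tray":.052}[n]
        print(n,round(d["p"],2),np.round(d["location"]),np.round(onplane(im,d["location"],z)[:2],4),d["pixels"].sum())
E
```

```text
2.1 [0.53101001 0.05432656 0.23126524] [-6.63577186e-05  2.67085767e-02  9.99643256e-01  8.89616749e-05] 0.14163563994720704
brass_cap1 0.97 [284. 177.] [0.5196 0.0573] 469
brass_cap1 0.68 [293. 167.] [0.5108 0.0658] 54605
brass_cap1 0.66 [208. 223.] [ 0.5608 -0.0185] 454
brass_cap1 0.56 [371. 231.] [0.577  0.1386] 449
black_cap1 0.87 [337. 194.] [0.5382 0.1062] 497
black_cap1 0.7 [297. 169.] [0.5125 0.0689] 54419
black_cap1 0.63 [239. 186.] [0.5256 0.0146] 476
basket 0.87 [282. 318.] [0.6899 0.0462] 1334
tray 0.92 [296. 168.] [0.5142 0.0691] 54524
```

View pics/w1.png

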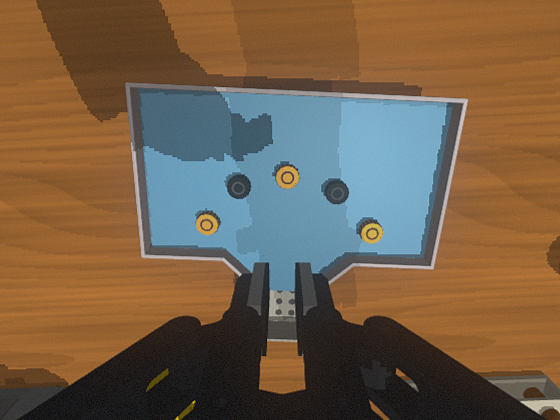

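```bash
python3 - <<'E'
from h import *
im=manip.get_image("wrist")
W=np.array([onplane(im,p,.07)[:2] for p in [(128,84),(466,99),(433,268),(143,257),(222,258),(351,266)]])
T=np.array([(-120,-142),(-120,142),(37,142),(37,-142),(37,-63),(37,63)])/1000
mt,mw=T.mean(0),W.mean(0); H=(T-mt).T@(W-mw); U,S,V=np.linalg.svd(H); R=V.T@U.T
t=mw-R@mt; print("ang",np.degrees(np.arctan2(R[1,0],R[0,0])),"origin",t,"res",np.round(((W-mw)-(T-mt)@R.T)*1000,1).tolist())
for n in ["brass_cap1","black_cap1"]:
    for d in manip.trace("wrist",n):
        if d["pixels"].sum()<2000:
            w=onplane(im,d["location"],.061)[:2]; print(n,np.round(R.T@(w-t)*1000,1))
print("tcp tray",R.T@(manip.sense()["ee_pos"][:2]-t)*1000)
E
```

```text
ang -5.637675641052991 origin [0.56622911 0.06053022] res [[-0.3, 0.9], [-1.4, -0.0], [0.3, 1.3], [1.2, 0.2], [-1.4, -1.5], [1.6, -0.9]]
brass_cap1 [ 4.2 79.6]
brass_cap1 [-44.5  -3.7]
brass_cap1 [  1.5 -78.5]
black_cap1 [-31.8  40.7]
tcp tray [-34.43165578  -9.34561787]
```

Emit:
drive_tool(
  grip=[0.86, 0.86, 0.86, 0.86, 0.86, 0.86, 0.86, 0.86, 0.86, 0.86],
  delta_pos=[
    [0, 0, 0],
    [0.023, 0.003, 0],
    [0.023, 0.003, 0],
    [0, 0, 0.035],
    [0, 0, 0.035],
    [0, 0, 0.035],
    [0, 0, 0.035],
    [0, 0, 0.02],
    [0, 0, 0.014],
    [0, 0, 0],
  ],
  roll=[0.045, 0, 0, 0, 0, 0, 0, 0, 0, 0],
)

```text
t: 3.45
ee_pos: [0.4848, 0.0648, 0.0557]
orientation: [-0.002, 0.048, 0.999, -0.0]
wrist_force: [-1.7, 0.1, -0.7]
gripper_width: 0.14
finger_force: 0.0
```

```bash
cat >> h.py <<'E'
a=np.radians(-5.64); R=np.array([[np.cos(a),-np.sin(a)],[np.sin(a),np.cos(a)]]); T0=np.array([.5662,.0605])
def tr(w): return np.round(R.T@(np.asarray(w)[:2]-T0)*1000,1)
def look(cam,name=None):
    im=manip.get_image(cam)
    if name: cv2.imwrite("pics/"+name+".png",im["img"])
    for n in ["brass_cap1","black_cap1"]:
        for d in manip.trace(cam,n):
            if d["pixels"].sum()<2000: print(cam,n,round(d["p"],2),np.round(d["location"]),tr(onplane(im,d["location"],.061)),d["pixels"].sum())
    s=manip.sense(); q=s["orientation"]
    print("t",round(s["t"],2),"tcp",tr(s["ee_pos"]),round(s["ee_pos"][2],4),"xang",round(np.degrees(2*np.arctan2(q[2],q[1])),2),np.round(s["wrist_force"],1))
E
python3 -c "
from h import *
look('wrist','w2');look('top')"
```

```text
wrist brass_cap1 0.61 [281. 346.] [-47.9  -4.3] 1496
t 3.6 tcp [-80.   -3.4] 0.0579 xang 174.5 [-0.2 -0.3  1.1]
top brass_cap1 0.45 [428. 183.] [  84.5 -413.2] 714
top black_cap1 0.65 [278. 215.] [-26.4 -49.3] 52
t 3.75 tcp [-79.8  -3.4] 0.0582 xang 174.5 [ 0.1 -0.2 -0.1]
```

View pics/w2.png

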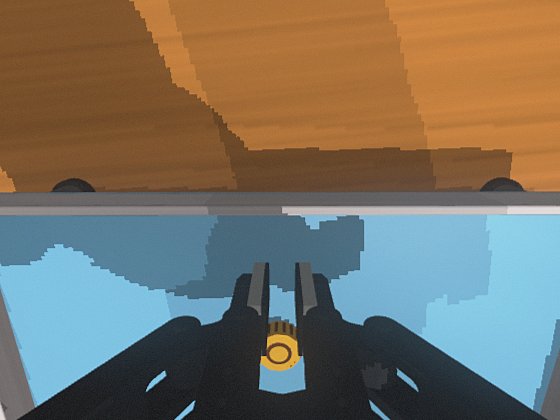

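Emit:
drive_tool(
  grip=[0.86, 0.86, 0.86, 0.86, 0.86, 0.86, 0.86, 0.86, 0.86, 0.86, 0.86, 0.86, 0.86, 0.86, 0.86, 0.86, 0.86],
  delta_pos=[
    [-0.004, 0, 0],
    [-0.004, 0, 0],
    [-0.005, 0, 0],
    [-0.006, 0, 0],
    [-0.008, 0, 0],
    [-0.008, 0, 0],
    [-0.008, 0, 0],
    [-0.008, 0.001, 0],
    [-0.008, 0.001, 0],
    [-0.008, 0.001, 0],
    [-0.008, 0, 0],
    [-0.008, 0, 0],
    [-0.008, 0, 0],
    [-0.008, 0, 0],
    [-0.008, 0, 0],
    [-0.006, 0, 0],
    [-0.004, 0, 0],
  ],
  roll=[0, 0, 0, 0, 0, 0, 0, 0, 0, 0, 0, 0, 0, 0, 0, 0, 0],
)

```text
t: 5.45
ee_pos: [0.6032, 0.0565, 0.0572]
orientation: [0.0, 0.048, 0.999, -0.0]
wrist_force: [0.2, 0.2, -0.0]
gripper_width: 0.141
finger_force: 0.1
```

```bash
python3 -c "
from h import *
look('wrist','w3')"
```

```text
wrist brass_cap1 0.9 [282. 318.] [55.5  0. ] 1299
t 5.6 tcp [36.6 -0.3] 0.0572 xang 174.51 [-0.4 -0.3  0. ]
```

View pics/w3.png

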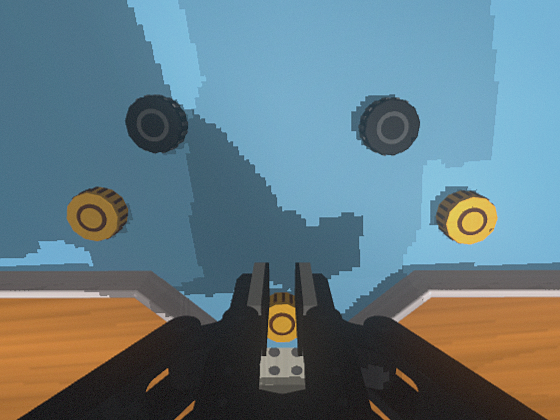

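Emit:
drive_tool(
  grip=[0.86, 0.86, 0.86, 0.86, 0.86, 1, 1, 1, 1, 1, 1, 1, 1],
  delta_pos=[
    [-0.006, 0, 0],
    [-0.006, 0, 0],
    [-0.004, 0, 0],
    [-0.003, 0, 0],
    [0.004, 0, 0],
    [0, 0, 0],
    [0, 0, 0],
    [0, 0, 0],
    [-0.005, 0, 0],
    [-0.005, 0, 0],
    [-0.004, 0, 0],
    [0, 0, 0],
    [0, 0, 0],
  ],
  roll=[0, 0, 0, 0, 0, 0, 0, 0, 0, 0, 0, 0, 0],
)

```text
t: 6.9
ee_pos: [0.6315, 0.0538, 0.0572]
orientation: [-0.0, 0.048, 0.999, -0.0]
wrist_force: [-0.0, -0.3, 0.2]
gripper_width: -0.0
finger_force: 0.0
```

```bash
python3 -c "
from h import *
look('wrist');look('scene','s4')"
```

```text
t 7.05 tcp [65.4 -0.2] 0.0573 xang 174.51 [0.6 0.4 0.2]
scene brass_cap1 0.44 [336. 232.] [12.9 82.2] 57
scene brass_cap1 0.44 [299. 259.] [129.3  12.9] 49
scene black_cap1 0.45 [327. 213.] [-41.2  42. ] 45
t 7.2 tcp [65.5 -0.2] 0.0573 xang 174.51 [-0.6  0.9  0.6]
```

View pics/s4.png

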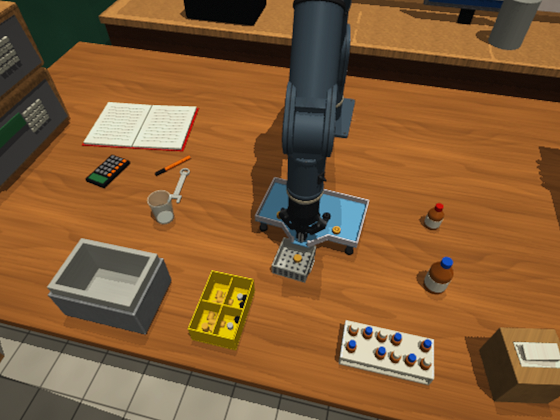

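```bash
python3 -c "
from h import *
print(manip.sense()['joint_pos'])"
```

```text
[-0.18234957  0.70036744  0.0380041   1.7370757  -0.03783181  0.70493727
  1.3505894 ]
```

Emit:
drive_tool(
  grip=[1, 1, 0.86, 0.86],
  delta_pos=[
    [0.003, 0, -0.03],
    [0, 0, -0.04],
    [0, 0, -0.04],
    [0, 0, 0],
  ],
  roll=[0, 0, 0, 0],
)

```text
t: 7.6
ee_pos: [0.6314, 0.0544, 0.1731]
orientation: [0.005, 0.048, 0.999, 0.001]
wrist_force: [0.3, -0.9, 0.6]
gripper_width: 0.141
finger_force: 0.0
```

Emit:
drive_tool(
  grip=[0.86, 0.86, 0.86, 0.86, 0.86, 0.86, 0.86, 0.86, 0.86, 0.86, 0.86, 0.86, 0.86, 0.86, 0.86, 0.86],
  delta_pos=[
    [0, 0, 0],
    [0, 0, 0],
    [0, 0, 0],
    [0, 0, 0],
    [0, 0, 0],
    [0, 0, 0],
    [0, 0, 0],
    [0, 0, 0],
    [0, 0, 0],
    [0, 0, 0],
    [0, 0, 0],
    [0.0285, -0.0145, 0],
    [0.0285, -0.0145, 0],
    [0.0285, -0.0145, 0],
    [0.0285, -0.0145, 0],
    [0, 0, 0],
  ],
  roll=[0.143, 0.143, 0.143, 0.143, 0.143, 0.143, 0.143, 0.143, 0.143, 0.143, 0.141, 0, 0, 0, 0, 0],
)

```text
t: 9.2
ee_pos: [0.5795, 0.179, 0.1665]
orientation: [-0.002, 0.738, 0.675, 0.0]
wrist_force: [0.2, 1.0, -0.5]
gripper_width: 0.135
finger_force: 0.0
```

```bash
python3 -c "
from h import *
look('wrist','w5')"
```

```text
wrist brass_cap1 0.77 [286. 257.] [ 5.5 79.9] 590
wrist brass_cap1 0.63 [376. 304.] [80.5 37.7] 338
wrist black_cap1 0.44 [230. 294.] [-40.8  45.7] 70
t 9.35 tcp [  4.4 113.1] 0.1672 xang 84.5 [ 0.5 -0.2 -0.3]
```

View pics/w5.png

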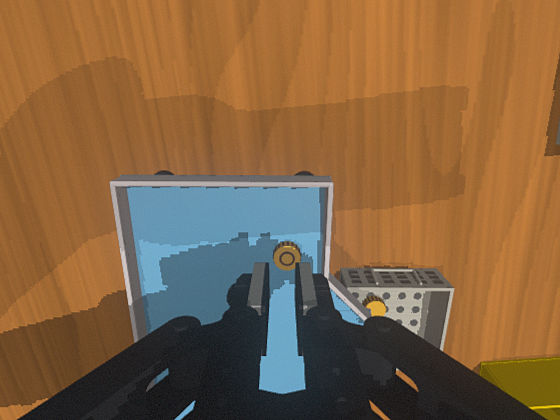

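Emit:
drive_tool(
  grip=[0.86, 0.86, 0.86, 0.86, 0.86, 0.86, 0.86, 0.86, 0.86, 0.86, 0.86, 0.86, 0.86, 0.86, 0.86, 0.86, 0.86, 0.86, 0.86],
  delta_pos=[
    [0, 0.001, 0.035],
    [0, 0, 0.035],
    [0, 0, 0.025],
    [0, 0, 0.015],
    [0, 0, 0],
    [-0.005, 0, 0],
    [-0.005, 0, 0],
    [-0.005, 0, 0],
    [-0.006, 0.0005, 0],
    [-0.008, 0.001, 0],
    [-0.008, 0.001, 0],
    [-0.008, 0.001, 0],
    [-0.008, 0.001, 0],
    [-0.008, 0.001, 0],
    [-0.008, 0.0005, 0],
    [-0.008, 0, 0],
    [-0.008, 0, 0],
    [-0.008, 0, 0],
    [0, 0, 0],
  ],
  roll=[0, 0, 0, 0, 0, 0, 0, 0, 0, 0, 0, 0, 0, 0, 0, 0, 0, 0, 0],
)

```text
t: 11.25
ee_pos: [0.5796, 0.0782, 0.0574]
orientation: [0.0, 0.741, 0.672, -0.0]
wrist_force: [0.8, 0.1, 0.2]
gripper_width: 0.145
finger_force: 0.0
```

```bash
python3 -c "
from h import *
look('wrist','w6')"
```

```text
wrist brass_cap1 0.83 [426. 258.] [76.  32.1] 370
wrist brass_cap1 0.78 [282. 319.] [11.9 -0.1] 1293
t 11.4 tcp [11.5 21. ] 0.0573 xang 84.51 [-0.2  0.4  1.1]
```

View pics/w6.png

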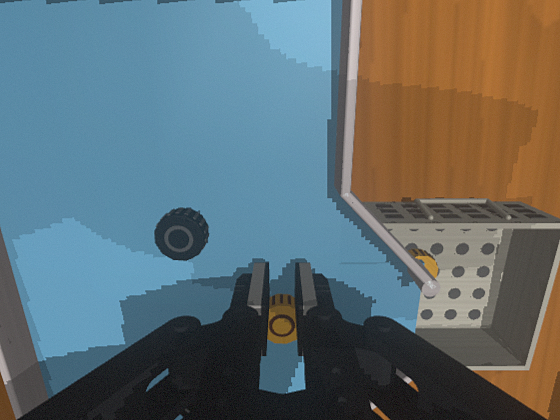

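Emit:
drive_tool(
  grip=[0.86, 0.86, 0.86, 0.86, 0.86, 0.86, 0.86, 0.86, 0.86, 0.86, 0.86, 0.86, 0.86, 0.86, 0.86, 0.86, 0.86, 0.86],
  delta_pos=[
    [0.01, 0, 0],
    [0, 0, -0.03],
    [0, 0, -0.03],
    [0, 0, 0],
    [0, 0, 0],
    [0, 0, 0],
    [0, 0, 0],
    [0, 0, 0],
    [0, 0, 0],
    [0, 0, 0],
    [0, 0, 0],
    [0, 0, 0],
    [0, 0, 0],
    [0, 0, 0],
    [0, 0, 0],
    [0.0165, -0.0155, 0],
    [0.0165, -0.0155, 0],
    [0, 0, 0],
  ],
  roll=[0, 0, 0, 0, -0.143, -0.143, -0.143, -0.143, -0.143, -0.143, -0.143, -0.143, -0.143, -0.143, -0.141, 0, 0, 0],
)

```text
t: 13.2
ee_pos: [0.5424, 0.0609, 0.1168]
orientation: [-0.001, 0.049, 0.999, -0.001]
wrist_force: [0.2, 0.5, 0.2]
gripper_width: 0.141
finger_force: 0.0
```

```bash
python3 -c "
from h import *
look('wrist')"
```

```text
wrist brass_cap1 0.81 [283. 281.] [ 8.8 -0.9] 844
wrist brass_cap1 0.78 [162. 275.] [  4.5 -79.7] 1065
wrist black_cap1 0.94 [204. 217.] [-35.2 -49.4] 1127
wrist black_cap1 0.72 [354. 219.] [-34.4  42.5] 1110
t 13.35 tcp [-21.    0.8] 0.1172 xang 174.56 [ 0.6  0.7 -0. ]
```

Emit:
drive_tool(
  grip=[0.86, 0.86, 0.86, 0.86, 0.86, 0.86, 0.86, 0.86, 0.86, 0.86, 0.86, 0.86, 0.86, 0.86, 0.86],
  delta_pos=[
    [0, -0.001, 0.03],
    [0, 0, 0.02],
    [0, 0, 0.01],
    [0, 0, 0],
    [-0.004, 0, 0],
    [-0.005, 0, 0],
    [-0.006, 0, 0],
    [-0.008, 0, 0],
    [-0.008, 0, 0],
    [-0.008, 0, 0],
    [-0.008, 0, 0],
    [-0.008, 0, 0],
    [-0.008, 0, 0],
    [-0.008, 0, 0],
    [-0.006, 0, 0],
  ],
  roll=[0, 0, 0, 0, 0, 0, 0, 0, 0, 0, 0, 0, 0, 0, 0],
)

```text
t: 14.85
ee_pos: [0.6222, 0.0538, 0.0572]
orientation: [0.0, 0.048, 0.999, 0.0]
wrist_force: [-1.7, -0.3, -0.8]
gripper_width: 0.139
finger_force: 0.2
```

Emit:
drive_tool(
  grip=[0.86, 0.86, 1, 1, 1, 1, 1, 1, 1, 1],
  delta_pos=[
    [0, 0, 0],
    [0.004, 0, 0],
    [0, 0, 0],
    [0, 0, 0],
    [0, 0, 0],
    [-0.005, 0, 0],
    [-0.005, 0, 0],
    [-0.004, 0, 0],
    [0, 0, 0],
    [0, 0, 0],
  ],
  roll=[0, 0, 0, 0, 0, 0, 0, 0, 0, 0],
)

```text
t: 15.85
ee_pos: [0.6314, 0.0528, 0.0571]
orientation: [-0.0, 0.048, 0.999, -0.0]
wrist_force: [-0.1, 0.2, 0.3]
gripper_width: 0.006
finger_force: 0.0
```

Emit:
drive_tool(
  grip=[1, 1, 0.86, 0.86],
  delta_pos=[
    [0.003, 0, -0.03],
    [0, 0, -0.04],
    [0, 0, -0.04],
    [0, 0, 0],
  ],
  roll=[0, 0, 0, 0],
)

```text
t: 16.25
ee_pos: [0.6312, 0.0534, 0.173]
orientation: [0.004, 0.048, 0.999, 0.001]
wrist_force: [1.3, 0.1, 0.0]
gripper_width: 0.141
finger_force: 0.0
```

```bash
python3 -c "
from h import *
look('scene');look('wrist')"
```

```text
scene brass_cap1 0.74 [434. 222.] [-107.6  328.6] 329
scene brass_cap1 0.58 [279. 214.] [  3.1 -83.7] 54
scene brass_cap1 0.47 [299. 259.] [129.7  13.5] 54
scene black_cap1 0.43 [327. 220.] [-18.6  48.5] 43
t 16.4 tcp [62.2 -1.2] 0.1671 xang 174.51 [-0.5 -0.  -0.9]
wrist brass_cap1 0.66 [173. 133.] [  5.  -78.6] 852
wrist brass_cap1 0.65 [286. 238.] [85.9  2. ] 402
wrist black_cap1 0.9 [345.  76.] [-32.9  41.2] 964
t 16.55 tcp [61.8 -1.3] 0.166 xang 174.52 [-0.1 -0.7 -0.1]
```

```bash
python3 -c "
from h import *
look('wrist','w7')
im=manip.get_image('scene');cv2.imwrite('pics/s7.png',cv2.resize(im['img'][200:300,240:380],None,fx=5,fy=5))
"; python3 -c "
import cv2,numpy as np
a=cv2.imread('pics/w7.png');b=cv2.imread('pics/s7.png')
a=cv2.resize(a,(400,300));b=cv2.resize(b,(400,300));cv2.imwrite('pics/c7.png',np.hstack([a,b]))"
```

```text
wrist brass_cap1 0.96 [285. 237.] [83.9  1.3] 436
wrist brass_cap1 0.69 [173. 130.] [  2.7 -78.1] 904
wrist black_cap1 0.74 [211.  76.] [-33.2 -49.5] 978
wrist black_cap1 0.71 [344.  78.] [-32.5  40.5] 945
t 16.7 tcp [62.2 -1.3] 0.1663 xang 174.51 [ 0.2 -0.8  0.4]
```

View pics/c7.png

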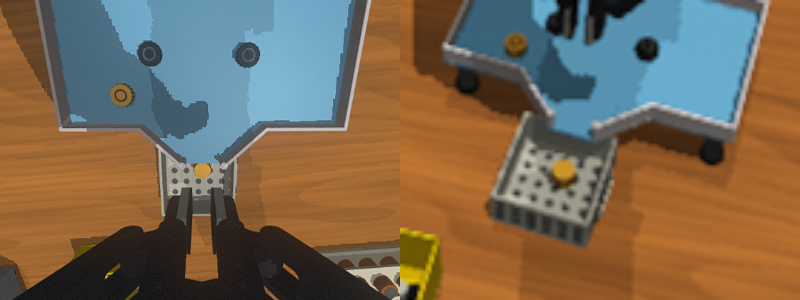

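```bash
python3 -c "
from h import *
A=manip.get_image('wrist')
for z in (.061,.036,.025,.014): print(z,tr(onplane(A,(285,237),z)))
B=manip.get_image('scene')
for z in (.061,.036,.025,.014): print(z,tr(onplane(B,(299,259),z)))
for im,n,(u,v) in((A,'w',(285,237)),(B,'s',(299,259))):
    R_,_=cv2.Rodrigues(np.float64(im['rvec']))
    for du,dv in((0,0),(0,-3),(3,0),(-3,0),(0,3)):
        d=float(im['depth'][v+dv,u+du]);p=R_.T@(np.array([(u+du-im['cx'])/im['fx'],(v+dv-im['cy'])/im['fy'],1])*d-np.float64(im['tvec']).ravel());print(n,du,dv,tr(p),round(p[2],4))
a=cv2.resize(A['img'][205:285,235:340],(400,305),interpolation=cv2.INTER_CUBIC);b=cv2.resize(B['img'][232:285,265:335],(400,305),interpolation=cv2.INTER_CUBIC);cv2.imwrite('pics/c8.png',np.hstack([a,b]))"
```

```text
0.061 [84.4  1.3]
0.036 [94.8  1.6]
0.025 [99.3  1.7]
0.014 [103.9   1.8]
0.061 [130.2  14. ]
0.036 [113.8   9.7]
0.025 [106.6   7.9]
0.014 [99.4  6. ]
w 0 0 [99.3  1.7] 0.025
w 0 -3 [96.5  1.7] 0.0248
w 3 0 [99.2  4.4] 0.0254
w -3 0 [99.2 -1. ] 0.0254
w 0 3 [101.7   1.7] 0.0262
s 0 0 [104.7   7.4] 0.0221
s 0 -3 [97.6  5. ] 0.0252
s 3 0 [89.4 11.8] 0.0029
s -3 0 [110.7   0.7] 0.0272
s 0 3 [102.7   7.4] 0.0048
```

View pics/c8.png

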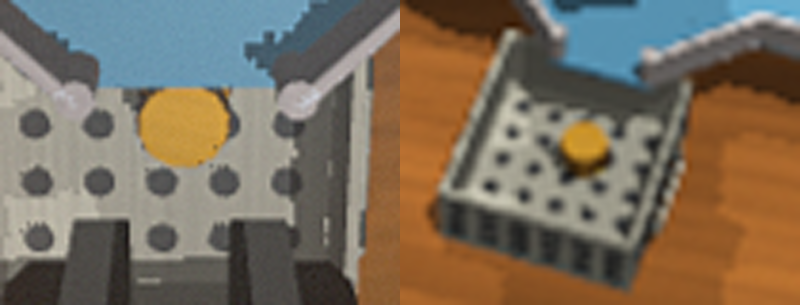

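Emit:
drive_tool(
  grip=[0.86, 0.86, 0.86, 0.86, 0.86, 0.86, 0.86, 0.86, 0.86, 0.86, 0.86, 0.86, 0.86, 0.86, 0.86, 0.86],
  delta_pos=[
    [0, 0, 0],
    [0, 0, 0],
    [0, 0, 0],
    [0, 0, 0],
    [0, 0, 0],
    [0, 0, 0],
    [0, 0, 0],
    [0, 0, 0],
    [0, 0, 0],
    [0, 0, 0],
    [0, 0, 0],
    [-0.0277, -0.0145, 0],
    [-0.0277, -0.0145, 0],
    [-0.0277, -0.0145, 0],
    [-0.0277, -0.0145, 0],
    [0, 0, 0],
  ],
  roll=[0.143, 0.143, 0.143, 0.143, 0.143, 0.143, 0.143, 0.143, 0.143, 0.143, 0.141, 0, 0, 0, 0, 0],
)

```text
t: 18.45
ee_pos: [0.5576, -0.0561, 0.1678]
orientation: [0.0, 0.742, 0.67, -0.001]
wrist_force: [0.7, -0.3, 0.1]
gripper_width: 0.135
finger_force: 0.0
```

```bash
python3 -c "
from h import *
look('wrist')"
```

```text
wrist brass_cap1 0.65 [282. 164.] [  2.9 -81.9] 766
wrist brass_cap1 0.62 [407.  47.] [86.1 -4.8] 786
wrist brass_cap1 0.57 [397.  36.] [78.9  1.8] 40
wrist black_cap1 0.66 [232. 120.] [-32.1 -50.4] 799
wrist black_cap1 0.29 [393.  62.] [ 77.7 -13.7] 9
t 18.6 tcp [   5.2 -111.5] 0.1674 xang 84.51 [ 1.1 -0.4  0.1]
```

Emit:
drive_tool(
  grip=[0.86, 0.86, 0.86, 0.86, 0.86, 0.86, 0.86, 0.86, 0.86, 0.86, 0.86, 0.86, 0.86, 0.86, 0.86, 0.86, 0.86, 0.86, 0.86],
  delta_pos=[
    [0, -0.0015, 0.035],
    [0, 0, 0.035],
    [0, 0, 0.025],
    [0, 0, 0.015],
    [0, 0, 0],
    [0.004, 0, 0],
    [0.004, 0, 0],
    [0.005, 0, 0],
    [0.006, 0.001, 0],
    [0.008, 0.001, 0],
    [0.008, 0.001, 0],
    [0.008, 0.001, 0],
    [0.008, 0.001, 0],
    [0.008, 0.001, 0],
    [0.008, 0.001, 0],
    [0.008, 0, 0],
    [0.008, 0, 0],
    [0.008, 0, 0],
    [0, 0, 0],
  ],
  roll=[0, 0, 0, 0, 0, 0, 0, 0, 0, 0, 0, 0, 0, 0, 0, 0, 0, 0, 0],
)

```text
t: 20.5
ee_pos: [0.5742, 0.0402, 0.0572]
orientation: [-0.0, 0.74, 0.673, 0.0]
wrist_force: [-0.1, -0.4, 0.1]
gripper_width: 0.139
finger_force: 0.0
```

Emit:
drive_tool(
  grip=[0.86, 0.86, 0.86, 0.86, 0.86, 0.86, 0.86, 0.86, 0.86, 0.86, 0.86, 0.86, 0.86, 0.86, 0.86, 0.86, 0.86, 0.86],
  delta_pos=[
    [-0.01, 0, 0],
    [0, 0, -0.03],
    [0, 0, -0.03],
    [0, 0, 0],
    [0, 0, 0],
    [0, 0, 0],
    [0, 0, 0],
    [0, 0, 0],
    [0, 0, 0],
    [0, 0, 0],
    [0, 0, 0],
    [0, 0, 0],
    [0, 0, 0],
    [0, 0, 0],
    [0, 0, 0],
    [0.0165, 0.015, 0],
    [0.0165, 0.015, 0],
    [0, 0, 0],
  ],
  roll=[0, 0, 0, 0, -0.143, -0.143, -0.143, -0.143, -0.143, -0.143, -0.143, -0.143, -0.143, -0.143, -0.141, 0, 0, 0],
)

```text
t: 22.3
ee_pos: [0.5411, 0.0628, 0.1168]
orientation: [-0.001, 0.047, 0.999, 0.0]
wrist_force: [0.1, 0.3, -0.9]
gripper_width: 0.141
finger_force: 0.0
```

```bash
python3 -c "
from h import *
look('wrist')"
```

```text
wrist brass_cap1 0.87 [283. 284.] [9.4 0.7] 867
wrist brass_cap1 0.64 [279. 366.] [75.5 -1.8] 98
wrist black_cap1 0.61 [200. 220.] [-34.7 -50.4] 1101
t 22.45 tcp [-22.5  -2.4] 0.1172 xang 174.45 [ 0.9 -0.8  0.7]
```

Emit:
drive_tool(
  grip=[0.86, 0.86, 0.86, 0.86, 0.86, 0.86, 0.86, 0.86, 0.86, 0.86, 0.86, 0.86, 0.86, 0.86, 0.86],
  delta_pos=[
    [0, 0.0025, 0.03],
    [0, 0, 0.02],
    [0, 0, 0.01],
    [0, 0, 0],
    [-0.005, 0, 0],
    [-0.005, 0, 0],
    [-0.006, 0, 0],
    [-0.008, 0, 0],
    [-0.008, 0, 0],
    [-0.008, 0, 0],
    [-0.008, 0, 0],
    [-0.008, 0, 0],
    [-0.008, 0, 0],
    [-0.008, 0, 0],
    [-0.006, 0, 0],
  ],
  roll=[0, 0, 0, 0, 0, 0, 0, 0, 0, 0, 0, 0, 0, 0, 0],
)

```text
t: 23.95
ee_pos: [0.6219, 0.0565, 0.0572]
orientation: [0.0, 0.048, 0.999, -0.0]
wrist_force: [-0.2, 0.9, -0.1]
gripper_width: 0.139
finger_force: 0.2
```

Emit:
drive_tool(
  grip=[0.86, 0.86, 1, 1, 1, 1, 1, 1, 1, 1],
  delta_pos=[
    [0, 0, 0],
    [0.004, 0, 0],
    [0, 0, 0],
    [0, 0, 0],
    [0, 0, 0],
    [-0.005, 0, 0],
    [-0.005, 0, 0],
    [-0.004, 0, 0],
    [0, 0, 0],
    [0, 0, 0],
  ],
  roll=[0, 0, 0, 0, 0, 0, 0, 0, 0, 0],
)

```text
t: 24.95
ee_pos: [0.6312, 0.0556, 0.0572]
orientation: [-0.0, 0.048, 0.999, -0.0]
wrist_force: [-0.3, -0.1, -0.3]
gripper_width: 0.004
finger_force: 0.0
```

Emit:
drive_tool(
  grip=[1, 1, 1, 1, 1],
  delta_pos=[
    [0.003, 0, -0.03],
    [0, 0, -0.04],
    [0, 0, -0.04],
    [0, 0, 0],
    [0, 0, 0],
  ],
  roll=[0, 0, 0, 0, 0],
)

```text
t: 25.45
ee_pos: [0.6284, 0.056, 0.1683]
orientation: [0.001, 0.048, 0.999, 0.0]
wrist_force: [-0.2, 0.0, -0.1]
gripper_width: -0.001
finger_force: 0.0
```

```bash
python3 -c "
from h import *
look('wrist')
A=manip.get_image('wrist');B=manip.get_image('scene')
a=cv2.resize(A['img'],(400,300));b=cv2.resize(B['img'][215:285,265:358],(400,300),interpolation=cv2.INTER_CUBIC);cv2.imwrite('pics/c9.png',np.hstack([a,b]))"
```

```text
wrist brass_cap1 0.69 [281. 238.] [86.5  1. ] 532
wrist brass_cap1 0.39 [270. 229.] [78.6 -7.2] 18
wrist black_cap1 0.96 [340.  77.] [-31.9  40.7] 916
wrist black_cap1 0.79 [210.  74.] [-33.6 -47.4] 1006
t 25.6 tcp [61.2  1.4] 0.166 xang 174.52 [ 0.9 -0.4 -0.6]
```

View pics/c9.png

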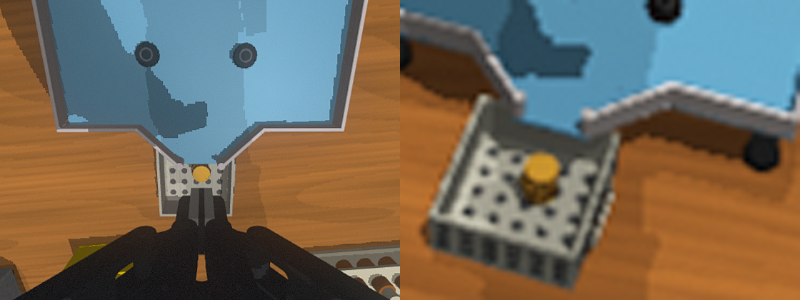

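```bash
python3 -c "
from h import *
A=manip.get_image('wrist');d=max(manip.trace('wrist','brass_cap1'),key=lambda d:d['p'])
v,u=np.nonzero(d['pixels']);z=A['depth'][v,u].astype(float)
R_,_=cv2.Rodrigues(np.float64(A['rvec']))
p=(np.c_[(u-A['cx'])/A['fx']*z,(v-A['cy'])/A['fy']*z,z]-np.float64(A['tvec']).ravel())@R_
k=np.abs(p[:,2]-np.median(p[:,2]))<.004;p=p[k]
print(np.percentile(p[:,2],[5,50,95]),len(p),np.array([R.T@(q[:2]-T0) for q in p]).mean(0))
c,*_=np.linalg.lstsq(np.c_[p[:,:2]-p[:,:2].mean(0),np.ones(len(p))],p[:,2],rcond=None);print('tilt deg',np.degrees(c[:2]),'z',c[2])
# reference: deck
for uv in((280,150),(240,150),(320,120)):
    zz=float(A['depth'][uv[1],uv[0]]);q=R_.T@(np.array([(uv[0]-A['cx'])/A['fx']*zz,(uv[1]-A['cy'])/A['fy']*zz,zz])-np.float64(A['tvec']).ravel());print('deck',round(q[2],4))
print(p.min(0),p.max(0))
"
```

```text
[0.03342692 0.03591017 0.03691192] 500 [0.09814813 0.00087236]
tilt deg [ 3.15998822 -0.16568011] z 0.03570241206351721
deck 0.0528
deck 0.0514
deck 0.0523
[0.65363565 0.04104325 0.03204107] [0.67585356 0.06291492 0.03792959]
```

```bash
python3 -c "
from station import manip
print(manip.job_done())"
```

```text
the job is handed in; nothing more can be done
None
```

I pushed all three brass caps out through the gate one at a time, and they now lie stacked in the wash basket. Both black caps are still on the tray, and I handed the job in; no verdict came back. The top cap's upper face measured about 36 mm above the bench, just under the 38 mm rim. If that cap landed upside down, as it seems to have, it clears the 37 mm limit by only about 1 mm.

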